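# Take the empty spool off the left-hand twine stand

### The job

One of the two twine stands has a groove cut round its hexagon nut, the trade's sign for a left-hand thread: undo that nut by feel, letting it climb freely so that the thread is never strained, and stand it in the wooden tray. Then lift the empty spool straight up off its spindle and stand it upright in the tray beside the nut. Set both down without dropping them, and leave the other stand and the goods on the table as they are.

Things in the scene. Friction and masses are not known exactly. Their poses are not given: they have to be found in the camera images.
- nut_grooved_mid (a point): Brass hexagon nut to undo, 40 mm across flats, 46 over corners, 30 tall, 110 g, standing on the spool's upper flange; a 5 mm wide groove runs round its six flats near the top and a ring is engraved in its upper face: left-hand thread. The point is its centre, 15 mm above its lower face; z up, x square to one flat (the other flats every 60 degrees). It is freed within two thirds of a turn.
- spool_grooved_mid (a point): Bare turned wooden spool under that nut, 60 mm across, 42 tall, 60 to 130 g; upper flange 11 thick, lower 9, waist 40 across, 31 mm bore loose on the spindle. The point is its centre, 21 mm above its lower face; z up. A sprung plate under it pushes spool and nut up with about 7 N; as the nut is undone the spool rises up to 5 mm, then stays.
- stand_grooved: Fixed stand of that nut: dark round base 100 mm across, upright threaded spindle 26 mm across, top 98 mm above the table. Origin on the spindle's axis at the table; z up. The coarse thread, under 2 mm of play, lifts the nut as it is undone: the hand must yield upward by feel. Once free, a light pull meets no hold. Over 25 N on the thread spoils it.
- tray: Fixed open wooden tray, 150 x 210 mm outside (x by y), 6 mm walls, 20 tall; x and y along its sides, y the long way. Origin under its middle at the table; the inner floor lies 6 mm above it. There is room for the nut at y = +50 mm and the spool at y = -40 mm.
- nut_plain_mid (a point): Nut of the other stand, of the same size but with smooth flats: an ordinary thread, to be left alone. The point is its centre.
- spool_plain_mid (a point): Spool on the other stand, the same as the first; to be left alone. The point is its centre.
- jar_balm: Flat round green balm tin, 62 mm across, 24 tall, loose; goods. Origin under its middle.
- sage_bundle: Dried herb bundle wound with thread, 31 x 112 x 25 mm, loose; goods. Origin under its middle.
- roller_a: Small brown bottle with a black cap, 27 mm across, 78 tall, loose; goods. Origin under its middle.
- matchbox: Matchbox lying flat, 36 x 54 x 17 mm, loose; goods. Origin under its middle.
Mind the look-alikes: they are no part of the job. What is shaped like the part that bears spool_grooved_mid but turquoise is not meant.

How it is judged:
By the outcome, as a careful person would: the job done as asked, in the order asked, and still so for the second after the job is handed in, with the robot touching nothing.
It also fails if it takes over 72 s, if anything falls off the work surface, if the arm or the gripper's body presses on something with over 40 N, if the wrist force passes 120 N, or if a joint passes its speed limit or range.

### The arm

A 7-joint arm with a two-finger parallel gripper is mounted at the origin on a cart in front of the work surface, level with it; the furniture and walls round the work are solid. World frame = base frame: x ahead of the robot, y to its left, z up, the work surface at z = 0. Lengths are in m, angles in rad, forces in N, time in s.
With the tool pointing down it reaches from about 0.35 to 0.9 m from the base axis. Payload 7.2 kg.
Tool frame: the origin (TCP) lies at the very end of the fingers, on their centre line; the grasp point (between the pads) lies 19 mm behind it (robot.grip_depth is the z of the grasp point in the tool frame, in m); z points along the fingers, y is the direction in which the jaws open and shut (so a half turn about z gives the same grasp; the last joint's range is limited). The gripper opens to 85 mm and grips with 20 to 120 N. Pads are 22 mm wide; open, the fingers measure 114 mm over their backs; the gripper's body (76 mm by 85 mm) begins 54 mm behind the grasp point. The pads swing forward as they close: fully open they stand 13 mm farther back than shut.
Start: joints at [1.254, 0.411, -0.013, 1.596, 0.006, 1.134, -0.082], TCP at [0.154, -0.606, 0.204] pointing down, gripper open.
Joint ranges: [-2.95, 2.95], [-0.29, 1.99], [-1.47, 1.44], [0.14, 2.54], [-1.03, 4.17], [0.13, 1.85], [-2.86, 2.86]. Speed limits (rad/s): [2.39, 2.39, 3.01, 3.01, 3.14, 3.14, 3.14].

### API

Orientations are given as a rotation vector (axis times angle).
In Python, from bench import sensors, optics, ticket, robot gives the robot as it stands.
- The arm moves only by the shell command python3 -m jog 'ROWS' [FORCE]. ROWS is JSON, a list that holds one entry, the list of rows, each a list of 7 numbers: the finger opening in mm, from 0 to 85.4, then the shift along the tool's x, y, z in mm, then the turn, a rotation vector about the tool's x, y, z in degrees. In form: [[[gripper, x, y, z, rx, ry, rz], ...]]. A call has 1 to 12 rows; each row is the pose to reach, as a shift and turn from the pose commanded when the call began, along the tool's axes at that moment; what a row does not reach only later rows make up. A row lasts 1/8 s, in which the tool goes at most 62.5 mm and 10.7 degrees, less where a joint would pass 70% of its speed; a pose out of reach is approached as far as the arm can. A call with a gripper value outside its range is refused whole. The fingers move at their own pace and stop on an object; FORCE is the grip in N (left out, the last holds). Time passes only in rows, so rows that repeat a pose let the fingers close. It gives the time, the measured TCP pose, the force and the opening at its end, in the units of the state.
- sensors.sense(): the state, without advancing time (a new reading comes with each control period).
- optics.grab_frame(name): name is "side" or "top"; returns a dict with "img" (420x560x3 uint8, blue, green, red), "z_map" (420x560 float32, m along the optical axis (not along the pixel's ray), 0 where there is no reading), "fx", "fy", "cx", "cy" (pixels), "R" (3x3) and "t" (3): a world point X has camera coordinates R X + t. Camera axes: x right, y down, z forward; pixel columns grow to the right and rows downward; lengths in m; the calibration is good to about 2 mm. A picture is of the moment at which its call begins.
- ticket.finish_job(): hands the job in, once; it reports no verdict.
The state is a dict: "t": time; "q": joint angles; "qd": joint speeds; "tau": joint torques, N m; "position": TCP position; "eef_rot": TCP orientation; "ft_force": force on the tool from outside, world axes, zero at the start; "ft_torque": the same for the moment, N m; "opening": opening from 0.0 (shut) to 1.0 (fully open).
Only numpy, scipy, OpenCV 4.12 (cv2) and the standard library are available. Lean on these libraries where they do the work, as an engineer would, in place of code of your own. Each camera call takes 0.05 s, during which the arm holds its last target. There are 200 camera calls.

## Working session

There is one attempt and no reset: what is moved stays moved. The work goes in short steps, Python scripts to look and compute and a shell command to move; the robot and the scene stay as the last step left them, time stands still between calls to the robot, and variables do not carry over. Pictures are saved under pics/ and viewed, about 8 in all and at most 12, crops included, and the job is handed in when it is done.

```bash
mkdir -p pics; ls; python3 - <<'E'
from bench import sensors, optics, robot
import cv2,numpy as np
for n in("top","side"):
    f=optics.grab_frame(n); cv2.imwrite(f"pics/{n}0.png",f["img"]); np.savez(f"{n}0.npz",**f)
    print(n,f["fx"],f["cx"],f["cy"],f["R"].round(3).tolist(),f["t"])
s=sensors.sense();print({k:s[k] for k in("t","position","eef_rot","ft_force","opening")},robot.grip_depth)
E
```

```text
pics
top 532.5463816946776 280.35181647042606 204.2137594710715 [[-0.012, -1.0, 0.01], [-0.993, 0.011, -0.119], [0.119, -0.011, -0.993]] [0.15011133 0.5866741  1.00608058]
side 408.6472893764153 279.0394011163399 213.19309547861266 [[-1.0, 0.01, -0.007], [0.011, 0.612, -0.791], [-0.003, -0.791, -0.612]] [ 0.56666167 -0.03255371  1.00478599]
{'t': 0.1, 'position': array([ 0.1537758 , -0.6053053 ,  0.20334912]), 'eef_rot': array([-3.11592327e+00, -3.89735058e-01,  4.10920288e-04]), 'ft_force': array([ 0.04416255,  0.34756959, -0.78291853]), 'opening': 0.9991202119587241} -0.0187
```

View pics/top0.png

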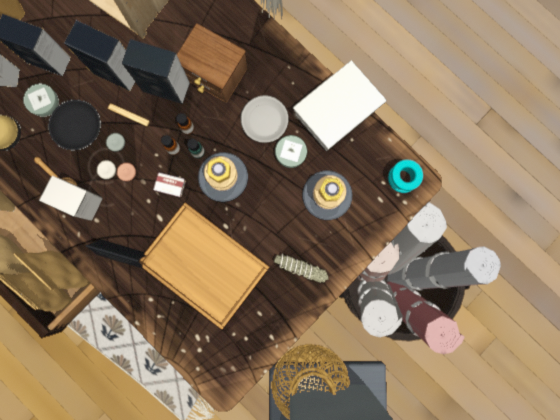

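View pics/side0.png

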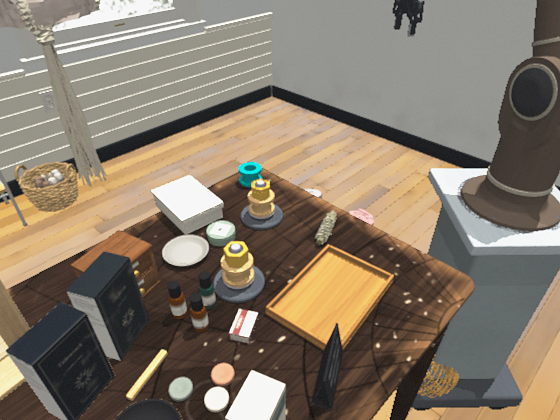

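The top view shows two stands, at about (220,175) and (328,193). The tray is at (205,265), the turquoise look-alike spool at (406,176), the sage at (301,267) and the matchbox at (170,184). In the side view the stands are at (238,265) and (262,200). Candidates for the grooved nut are top (219,170) / side (236,252) and top (332,188) / side (261,185). I'll crop both.

```bash
python3 - <<'E'
import cv2,numpy as np
T=cv2.imread("pics/top0.png");S=cv2.imread("pics/side0.png")
c=lambda I,x,y:cv2.resize(I[y:y+50,x:x+66],(396,300),interpolation=cv2.INTER_CUBIC)
a=np.vstack([np.hstack([c(T,188,148),c(T,298,166)]),np.hstack([c(S,205,236),c(S,230,172)])])
cv2.imwrite("pics/crop1.png",a)
# cloud: points above table around the stands
for n in("top","side"):
    f=np.load(n+"0.npz");z=f["z_map"];v,u=np.indices(z.shape)
    C=np.stack([(u-f["cx"])/f["fx"]*z,(v-f["cy"])/f["fy"]*z,z],-1)
    P=(C-f["t"])@f["R"]
    np.save(n+"P.npy",P)
    pts=[(219,170),(332,188),(210,185),(205,265),(260,175)] if n=="top" else [(236,247),(261,181),(238,285),(330,300)]
    for u_,v_ in pts: print(n,u_,v_,P[v_,u_].round(4))
    for name,(x0,x1,y0,y1) in {} .items(): pass
E
```

```text
top 219 170 [0.6457 0.2568 0.0965]
top 332 188 [0.6095 0.049  0.0997]
top 210 185 [0.4649 0.1554 1.0671]
top 205 265 [0.4723 0.2937 0.0055]
top 260 175 [0.6523 0.1837 0.0016]
side 236 247 [0.646  0.2639 0.0957]
side 261 181 [0.6066 0.0464 0.0941]
side 238 285 [0.6455 0.2903 0.0245]
side 330 300 [0.4753 0.3101 0.0026]
```

View pics/crop1.png

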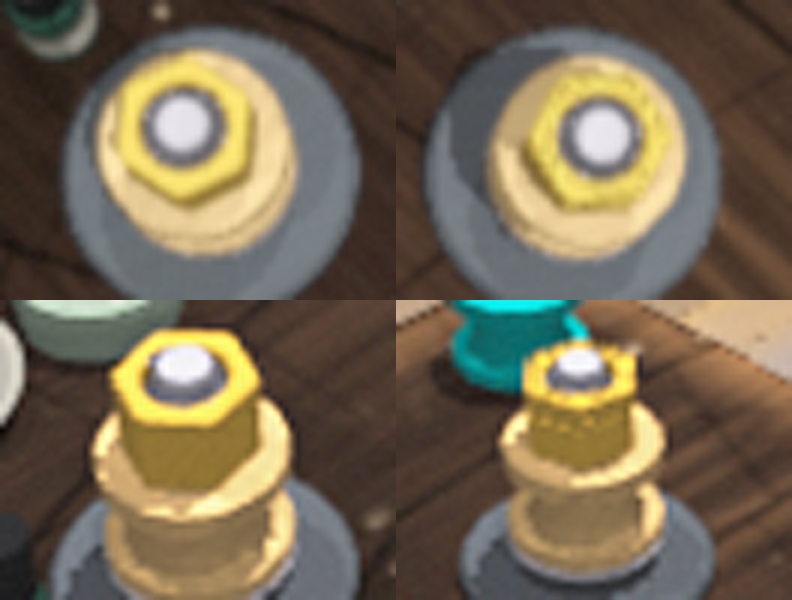

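The right-hand nut has the groove on its flats and the engraved ring on top: top (332,188), side (261,183). The left one is smooth. So the target is the stand near (0.61, 0.05). Next I'll fit its pose in both views, and the tray's.

```bash
cat > fit.py <<'E'
import cv2,numpy as np
from scipy.optimize import differential_evolution as DE
def proj(f,X):
    c=X@f["R"].T+f["t"]; return np.c_[f["fx"]*c[:,0]/c[:,2]+f["cx"],f["fy"]*c[:,1]/c[:,2]+f["cy"]]
K=4
def hullmask(px,win):
    x,y,w,h=win; m=np.zeros((h*K,w*K),np.uint8)
    cv2.fillConvexPoly(m,cv2.convexHull(((px-[x-.5,y-.5])*K-.5).round().astype(np.int32)),1); return m
def big(f,win):
    x,y,w,h=win; return cv2.resize(f["img"][y:y+h,x:x+w],None,fx=K,fy=K,interpolation=cv2.INTER_CUBIC)
def hexa(p,h=.03):
    x,y,z,a=p; k=a+np.pi/6+np.arange(6)*np.pi/3; r=.02/np.cos(np.pi/6)
    return np.vstack([np.c_[x+r*np.cos(k),y+r*np.sin(k),np.full(6,z+s*h/2)] for s in(-1,1)])
E
python3 - <<'E'
from fit import *
F={n:dict(np.load(n+"0.npz")) for n in("top","side")}
W={"top":(310,168,46,44),"side":(242,170,36,38)}
M={}
vis=[]
for n in F:
    b=big(F[n],W[n]); hsv=cv2.cvtColor(b,cv2.COLOR_BGR2HSV)
    m=((hsv[...,0]>19)&(hsv[...,0]<34)&(hsv[...,1]>135)&(hsv[...,2]>60)).astype(np.uint8)
    m=cv2.morphologyEx(m,cv2.MORPH_OPEN,np.ones((5,5)))
    c=max(cv2.findContours(m,0,1)[0],key=cv2.contourArea)
    M[n]=np.zeros_like(m); cv2.fillConvexPoly(M[n],cv2.convexHull(c),1)
def cost(p):
    e=0
    for n in F:
        h=hullmask(proj(F[n],hexa(p)),W[n]); e+=1-(h&M[n]).sum()/(h|M[n]).sum()
    return e
r=DE(cost,[(.59,.63),(.02,.07),(.06,.11),(-np.pi/6,np.pi/6)],seed=1,popsize=20,maxiter=80)
p=r.x;print(p.round(4),np.degrees(p[3]),r.fun)
for n in F:
    b=big(F[n],W[n])
    cv2.drawContours(b,cv2.findContours(M[n],0,1)[0],-1,(0,0,255),1)
    cv2.drawContours(b,cv2.findContours(hullmask(proj(F[n],hexa(p)),W[n]),0,1)[0],-1,(255,0,0),1)
    vis.append(cv2.resize(b,(390,380)))
# depth check: nut top ring & spool
for n in F:
    P=np.load(n+"P.npy").reshape(-1,3); d=np.hypot(P[:,0]-p[0],P[:,1]-p[1])
    for a,b_ in((.015,.018),(.025,.028),(.035,.047)):
        q=P[(d>a)&(d<b_)&(P[:,2]>0)]; 
        print(n,a,len(q),np.percentile(q[:,2],[10,50,90]).round(4))
# tray
f=F["top"]; hsv=cv2.cvtColor(f["img"],cv2.COLOR_BGR2HSV)
m=((hsv[...,0]>10)&(hsv[...,0]<25)&(hsv[...,1]>100)&(hsv[...,2]>120)).astype(np.uint8); m[:200]=0;m[330:]=0;m[:,:135]=0;m[:,275:]=0
m=cv2.morphologyEx(m,cv2.MORPH_OPEN,np.ones((5,5)))
c=max(cv2.findContours(m,0,1)[0],key=cv2.contourArea).reshape(-1,2)
uv=np.c_[(c[:,0]-f["cx"])/f["fx"],(c[:,1]-f["cy"])/f["fy"],np.ones(len(c))]@f["R"]; o=-f["R"].T@f["t"]
X=o+uv*((.02-o[2])/uv[:,2])[:,None]
print("tray",cv2.minAreaRect((X[:,:2]*1000).astype(np.float32)))
cv2.imwrite("pics/fit1.png",np.hstack(vis))
E
```

```text
[0.6089 0.0498 0.0757 0.0309] 1.770134328398809 0.26713030597018583
top 0.015 89 [0.0898 0.0921 0.0947]
top 0.025 146 [0.0307 0.0627 0.065 ]
top 0.035 672 [0.0072 0.0096 0.0122]
side 0.015 41 [0.0785 0.0888 0.0907]
side 0.025 105 [0.0065 0.0278 0.0608]
side 0.035 252 [0.0051 0.0065 0.0079]
tray ((472.8388977050781, 296.1644287109375), (211.03750610351562, 150.93927001953125), 52.055091857910156)
```

View pics/fit1.png

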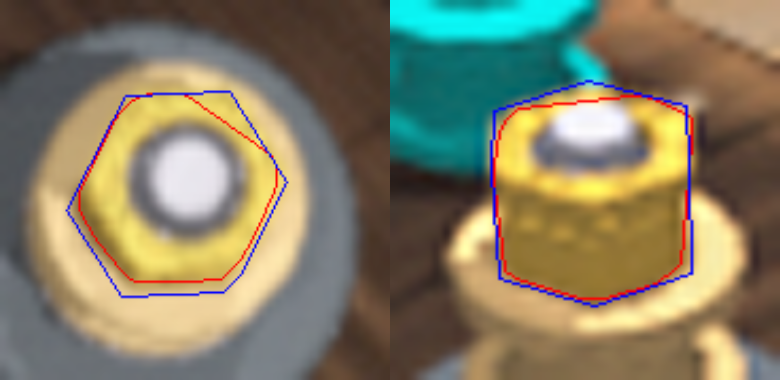

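The fit overlays match in both views. The nut centre is about (0.609, 0.050, 0.0757), with a flat normal at about 1.8° mod 60. Depth independently gives the nut top at 0.0905, the spool top at 0.062 and the base at 0.008. The tray centre is (0.473, 0.296), with its long side at 52° mod 180. A left-hand thread undoes clockwise from above, which is +rz about the tool's z. So I'll start with joint 7 wound negative, jaws along 121.8°.

```bash
cat > go.py <<'E'
# go.py x y z yaw_y(deg): shift/turn in tool axes from now to TCP target pointing down, jaw axis at yaw
import sys,numpy as np
from bench import sensors
from scipy.spatial.transform import Rotation as Ro
s=sensors.sense(); R=Ro.from_rotvec(s["eef_rot"])
y=R.as_matrix()[:,1]; yaw=np.degrees(np.arctan2(y[1],y[0]))
print("t",s["t"],"pos",s["position"].round(4),"yaw_y",yaw.round(2),"tilt",R.as_matrix()[:,2].round(4),"q",s["q"].round(2),"F",s["ft_force"].round(2),"M",s["ft_torque"].round(2),"open",round(s["opening"]*85.4,1))
if len(sys.argv)>4:
    x,yy,z,a=map(float,sys.argv[1:5]); t=np.radians(a)
    G=np.c_[[-np.sin(t),np.cos(t),0],[np.cos(t),np.sin(t),0],[0,0,-1]]; G[:,0]=np.cross(G[:,1],G[:,2])
    print("shift mm",(R.inv().apply(np.array([x,yy,z])-s["position"])*1000).round(1),"turn",np.degrees((R.inv()*Ro.from_matrix(G)).as_rotvec()).round(2),"dyaw",a-yaw)
E
python3 go.py 0.609 0.05 0.2 44
```

```text
t 0.1 pos [ 0.1538 -0.6053  0.2033] yaw_y -75.74 tilt [-4.0e-04  1.3e-03 -1.0e+00] q [ 1.25  0.41 -0.01  1.6   0.01  1.13 -0.08] F [ 0.04  0.35 -0.78] M [-0.04  0.01  0.01] open 85.3
shift mm [ 602.6 -523.     4. ] turn [-5.0000e-02 -8.0000e-02 -1.1974e+02] dyaw 119.74111205362397
```

```bash
python3 -m jog '[[[85,100,-87,-10,0,0,-10],[85,200,-174,-20,0,0,-20],[85,300,-261,-20,0,0,-30],[85,400,-348,-20,0,0,-40],[85,450,-390,-10,0,0,-50],[85,500,-433,-5,0,0,-60],[85,550,-476,0,0,0,-70],[85,603,-522,0,0,0,-80],[85,603,-522,0,0,0,-90],[85,603,-522,0,0,0,-100],[85,603,-522,0,0,0,-110],[85,603,-522,0,0,0,-120]]]'; python3 go.py 0.609 0.05 0.13 121.8
```

```text
t: 1.6
position: [0.5831, 0.0106, 0.205]
eef_rot: [-1.214, -2.898, 0.001]
ft_force: [0.9, -0.4, -0.7]
opening: 0.994
t 1.6 pos [0.5831 0.0106 0.205 ] yaw_y 44.54 tilt [-2.e-04 -3.e-04 -1.e+00] q [ 0.42  0.43 -0.71  1.66  0.3   1.16  0.42] F [ 0.86 -0.38 -0.74] M [-0.08 -0.05  0.04] open 84.9
shift mm [ 9.9 46.2 75. ] turn [-2.000e-02 -1.000e-02 -7.726e+01] dyaw 77.25834482542324
```

```bash
python3 -m jog '[[[70,10,46,40,0,0,-10],[70,10,46,40,0,0,-20],[70,10,46,40,0,0,-30],[70,10,46,40,0,0,-40],[70,10,46,40,0,0,-50],[70,10,46,40,0,0,-60],[70,10,46,40,0,0,-70],[70,10,46,40,0,0,-77],[70,10,46,40,0,0,-77],[70,10,46,40,0,0,-77]]]'; python3 go.py 0.609 0.05 0.13 121.8
```

```text
t: 2.85
position: [0.6081, 0.0483, 0.1651]
eef_rot: [0.842, -3.026, -0.0]
ft_force: [-0.9, -0.3, -0.1]
opening: 0.821
t 2.85 pos [0.6081 0.0483 0.1651] yaw_y 121.1 tilt [-4.e-04 -0.e+00 -1.e+00] q [ 0.51  0.62 -0.99  1.63  0.55  1.19  1.51] F [-0.93 -0.33 -0.12] M [-0.02 -0.01  0.01] open 70.1
shift mm [-1.7  0.9 35.1] turn [ 0.01 -0.02 -0.7 ] dyaw 0.7017761038994053
```

```bash
python3 -m jog '[[[60,-1.5,1,0,0,0,-10],[60,-1.5,1,0,0,0,-20],[60,-1.5,1,0,0,0,-30],[60,-1.5,1,0,0,0,-40],[60,-1.5,1,0,0,0,-50],[60,-1.5,1,0,0,0,-60.7],[60,-1.5,1,35,0,0,-60.7],[60,-1.5,1,70,0,0,-60.7],[60,-1.5,1,90,0,0,-60.7],[60,-1.5,1,98,0,0,-60.7],[60,-1.5,1,98,0,0,-60.7],[60,-1.5,1,98,0,0,-60.7]]]' 30; python3 go.py 0.609 0.05 0.064 181.8; python3 - <<'E'
from bench import optics
import cv2,numpy as np
t=optics.grab_frame("top")["img"];s=optics.grab_frame("side")["img"]
cv2.imwrite("pics/pre.png",np.hstack([cv2.resize(t[150:230,285:385],(400,320)),cv2.resize(s[140:220,215:315],(400,320),interpolation=cv2.INTER_CUBIC)]))
E
```

```text
t: 4.35
position: [0.6097, 0.0504, 0.0685]
eef_rot: [-2.258, 2.183, -0.002]
ft_force: [-0.0, 0.1, -0.0]
opening: 0.702
t 4.35 pos [0.6097 0.0504 0.0685] yaw_y -178.05 tilt [ 1.6e-03  2.0e-04 -1.0e+00] q [ 0.57  0.84 -1.13  1.71  0.83  1.15  2.36] F [-0.01  0.14 -0.03] M [ 0.06 -0.03 -0.02] open 60.0
shift mm [0.4 0.7 4.5] turn [-0.09  0.01  0.15] dyaw 359.8548709706099
```

View pics/pre.png

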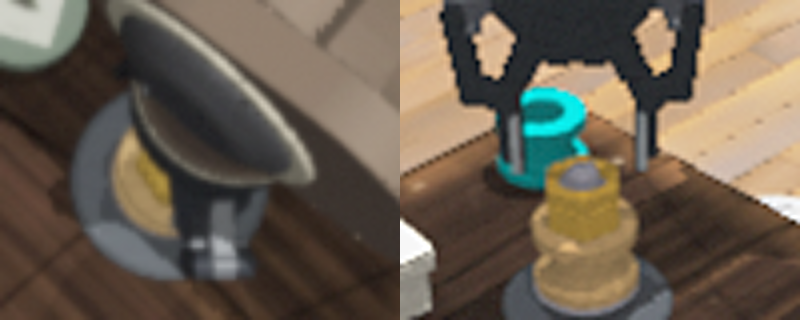

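The side crop shows both fingers beside the nut, but they look high or behind, with tips near (515,168) and (643,168). I'll check with depth before closing.

```bash
python3 - <<'E'
from bench import optics
import numpy as np
for n in("side","top"):
    f=optics.grab_frame(n); z=f["z_map"];v,u=np.indices(z.shape)
    P=(np.stack([(u-f["cx"])/f["fx"]*z,(v-f["cy"])/f["fy"]*z,z],-1)-f["t"])@f["R"]
    if n=="side":
        for uu,lab in((243,'L'),(275,'R')):
            for vv in range(168,186,2): print(lab,uu,vv,P[vv,uu-1:uu+2].round(3).tolist() if vv>174 else P[vv,uu].round(3))
    else:
        for vv in(205,210,214,217): print("top",vv,[P[vv,uu].round(3).tolist() for uu in(332,336,340,344)])
E
```

```text
L 243 168 [0.643 0.066 0.14 ]
L 243 170 [0.643 0.065 0.134]
L 243 172 [0.644 0.062 0.128]
L 243 174 [0.644 0.064 0.124]
L 243 176 [[0.646, 0.062, 0.118], [0.644, 0.061, 0.117], [0.642, 0.066, 0.12]]
L 243 178 [[0.647, 0.06, 0.112], [0.644, 0.063, 0.113], [0.642, 0.062, 0.113]]
L 243 180 [[0.647, 0.06, 0.106], [0.645, 0.063, 0.108], [0.643, 0.062, 0.107]]
L 243 182 [[0.663, -0.086, 0.005], [0.66, -0.086, 0.005], [0.643, 0.063, 0.103]]
L 243 184 [[0.663, -0.082, 0.001], [0.66, -0.08, 0.003], [0.657, -0.081, 0.002]]
R 275 168 [0.575 0.059 0.135]
R 275 170 [0.575 0.06  0.13 ]
R 275 172 [0.575 0.061 0.126]
R 275 174 [0.575 0.063 0.122]
R 275 176 [[0.577, 0.061, 0.116], [0.575, 0.061, 0.116], [0.573, 0.061, 0.116]]
R 275 178 [[0.577, 0.06, 0.111], [0.575, 0.061, 0.111], [0.573, 0.061, 0.111]]
R 275 180 [[0.578, 0.06, 0.105], [0.575, 0.061, 0.106], [0.573, 0.06, 0.105]]
R 275 182 [[0.578, 0.06, 0.1], [0.575, 0.063, 0.102], [0.573, 0.061, 0.101]]
R 275 184 [[0.579, -0.09, -0.005], [0.577, -0.087, -0.003], [0.574, -0.087, -0.003]]
top 205 [[0.571, 0.056, 0.158], [0.572, 0.048, 0.148], [0.565, 0.048, 0.207], [0.589, 0.015, 0.006]]
top 210 [[0.564, 0.054, 0.14], [0.559, 0.053, 0.191], [0.557, 0.049, 0.206], [0.559, 0.04, 0.19]]
top 214 [[0.553, 0.059, 0.182], [0.551, 0.055, 0.203], [0.551, 0.048, 0.203], [0.551, 0.042, 0.204]]
top 217 [[0.548, 0.059, 0.181], [0.546, 0.055, 0.204], [0.546, 0.049, 0.205], [0.546, 0.042, 0.202]]
```

```bash
cat > tip.py <<'E'
from bench import optics
import cv2,numpy as np,sys
f=optics.grab_frame("side"); z=f["z_map"];v,u=np.indices(z.shape)
P=(np.stack([(u-f["cx"])/f["fx"]*z,(v-f["cy"])/f["fy"]*z,z],-1)-f["t"])@f["R"]
for uu in range(240,284,2):
    c=P[140:215,uu]; k=c[(abs(c[:,1]-.061)<.006)&(c[:,2]>.07)&(c[:,2]<.2)]
    if len(k): print(uu,"x",k[-1,0].round(3),"zmin",k[-1,2].round(3))
cv2.imwrite(f"pics/{sys.argv[1]}.png",cv2.resize(f["img"][130:230,205:330],(750,600),interpolation=cv2.INTER_CUBIC))
E
python3 -m jog '[[[49,0,0,0,0,0,0],[49,0,0,0,0,0,0],[49,0,0,0,0,0,0],[49,0,0,0,0,0,0]]]'; python3 go.py; python3 tip.py tip1
```

```text
t: 5.05
position: [0.609, 0.0501, 0.0673]
eef_rot: [2.259, -2.183, -0.0]
ft_force: [-0.4, 0.1, -0.2]
opening: 0.572
t 5.05 pos [0.609  0.0501 0.0673] yaw_y -178.05 tilt [-0. -0. -1.] q [ 0.57  0.84 -1.13  1.71  0.83  1.15  2.36] F [-0.43  0.13 -0.19] M [-0.02 -0.01  0.  ] open 48.9
240 x 0.65 zmin 0.136
242 x 0.646 zmin 0.128
244 x 0.643 zmin 0.103
246 x 0.639 zmin 0.1
248 x 0.634 zmin 0.098
250 x 0.626 zmin 0.167
252 x 0.627 zmin 0.07
254 x 0.622 zmin 0.072
256 x 0.618 zmin 0.08
258 x 0.613 zmin 0.078
260 x 0.609 zmin 0.087
262 x 0.604 zmin 0.089
264 x 0.6 zmin 0.08
266 x 0.596 zmin 0.073
268 x 0.591 zmin 0.07
270 x 0.585 zmin 0.148
272 x 0.582 zmin 0.1
274 x 0.578 zmin 0.1
276 x 0.573 zmin 0.101
278 x 0.569 zmin 0.135
280 x 0.564 zmin 0.139
282 x 0.56 zmin 0.142
```

View pics/tip1.png

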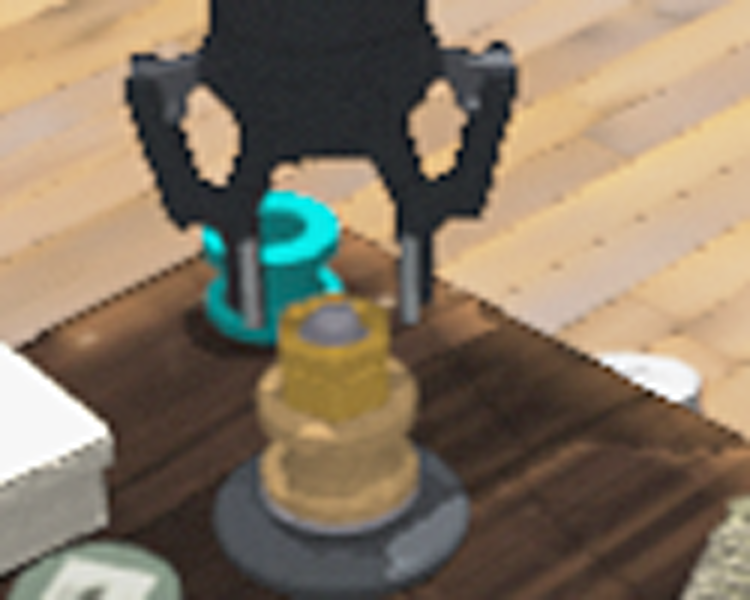

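Visually the tips sit at about nut-top height, while the reported TCP says they are lower. A light closing test at 20 N will tell: contact at 40 mm means the pads really are on the nut.

```bash
python3 -m jog '[[[36,0,0,0,0,0,0],[36,0,0,0,0,0,0],[36,0,0,0,0,0,0],[36,0,0,0,0,0,0]]]' 20; python3 go.py
```

```text
t: 5.6
position: [0.609, 0.0501, 0.0673]
eef_rot: [-2.259, 2.183, 0.0]
ft_force: [0.1, -0.2, -0.1]
opening: 0.42
t 5.6 pos [0.609  0.0501 0.0673] yaw_y -178.05 tilt [-0.  0. -1.] q [ 0.57  0.84 -1.13  1.71  0.83  1.15  2.36] F [ 0.13 -0.24 -0.13] M [-0.01  0.01  0.  ] open 35.9
```

It closed freely to 36 mm, so the pads are above the nut. Vision is right and the TCP figure doesn't match the visible tips. I'll reopen, descend by vision and feel, and re-measure.

```bash
python3 -m jog '[[[50,0,0,0,0,0,0],[50,0,0,0,0,0,0],[50,0,0,0,0,0,0],[50,0,0,4,0,0,0],[50,0,0,8,0,0,0],[50,0,0,12,0,0,0],[50,0,0,16,0,0,0],[50,0,0,16,0,0,0]]]'; python3 go.py; python3 tip.py tip2 | awk '$1<250||$1>268'
```

```text
t: 6.6
position: [0.6087, 0.05, 0.0509]
eef_rot: [2.259, -2.183, -0.001]
ft_force: [0.4, 0.3, 0.8]
opening: 0.587
t 6.6 pos [0.6087 0.05   0.0509] yaw_y -178.04 tilt [-6.e-04 -1.e-04 -1.e+00] q [ 0.56  0.85 -1.12  1.72  0.85  1.13  2.35] F [0.4  0.34 0.83] M [ 0.02 -0.01  0.  ] open 50.1
240 x 0.651 zmin 0.122
242 x 0.647 zmin 0.115
244 x 0.644 zmin 0.085
246 x 0.64 zmin 0.085
248 x 0.635 zmin 0.082
270 x 0.585 zmin 0.139
272 x 0.582 zmin 0.081
274 x 0.578 zmin 0.081
276 x 0.573 zmin 0.084
278 x 0.569 zmin 0.115
280 x 0.564 zmin 0.121
282 x 0.56 zmin 0.127
```

```bash
python3 -m jog '[[[50,0,0,4,0,0,0],[50,0,0,8,0,0,0],[50,0,0,10,0,0,0],[50,0,0,12,0,0,0],[50,0,0,12,0,0,0]]]'; python3 go.py; python3 tip.py tip3 | awk '$1<250||$1>268'
```

```text
t: 7.28
position: [0.6089, 0.05, 0.0392]
eef_rot: [2.259, -2.183, -0.0]
ft_force: [-0.9, 0.2, 0.2]
opening: 0.586
t 7.275 pos [0.6089 0.05   0.0392] yaw_y -178.05 tilt [-2.e-04 -0.e+00 -1.e+00] q [ 0.55  0.87 -1.11  1.73  0.86  1.11  2.34] F [-0.91  0.18  0.17] M [ 0.01 -0.01  0.01] open 50.0
240 x 0.651 zmin 0.109
242 x 0.647 zmin 0.105
244 x 0.645 zmin 0.074
246 x 0.64 zmin 0.074
248 x 0.636 zmin 0.071
270 x 0.586 zmin 0.126
272 x 0.582 zmin 0.073
274 x 0.578 zmin 0.071
276 x 0.574 zmin 0.073
278 x 0.569 zmin 0.106
280 x 0.564 zmin 0.111
282 x 0.56 zmin 0.114
```

Tips are at about z = 0.071, with about 20 mm of overlap on the nut and clear of the flange. Closing.

```bash
python3 -m jog '[[[34,0,0,0,0,0,0],[34,0,0,0,0,0,0],[34,0,0,0,0,0,0],[34,0,0,0,0,0,0],[34,0,0,0,0,0,0]]]' 40; python3 go.py
```

```text
t: 7.95
position: [0.609, 0.0501, 0.0395]
eef_rot: [-2.259, 2.183, -0.0]
ft_force: [-1.6, -0.4, 3.2]
opening: 0.458
t 7.95 pos [0.609  0.0501 0.0395] yaw_y -178.05 tilt [ 1.e-04 -0.e+00 -1.e+00] q [ 0.55  0.87 -1.11  1.73  0.86  1.11  2.34] F [-1.59 -0.43  3.17] M [-0.06  0.34 -0.04] open 39.1
```

```bash
python3 -m jog '[[[34,0,0,0,0,0,5],[34,0,0,0,0,0,10],[34,0,0,0,0,0,10]]]'; python3 go.py; python3 -m jog '[[[34,0,0,-0.2,0,0,5],[34,0,0,-0.2,0,0,10],[34,0,0,-0.2,0,0,10]]]'; python3 go.py
```

```text
t: 8.32
position: [0.6095, 0.0503, 0.0397]
eef_rot: [-2.06, 2.37, -0.001]
ft_force: [0.5, 0.9, 4.1]
opening: 0.456
t 8.325 pos [0.6095 0.0503 0.0397] yaw_y 171.99 tilt [ 1.2e-03  2.0e-04 -1.0e+00] q [ 0.54  0.85 -1.07  1.73  0.84  1.09  2.18] F [0.52 0.86 4.05] M [ 0.09 -0.13 -0.02] open 38.9
t: 8.7
position: [0.6093, 0.0503, 0.0398]
eef_rot: [-1.848, 2.54, -0.001]
ft_force: [0.5, 0.8, 2.7]
opening: 0.459
t 8.7 pos [0.6093 0.0503 0.0398] yaw_y 162.09 tilt [ 9.e-04  0.e+00 -1.e+00] q [ 0.52  0.83 -1.04  1.73  0.81  1.07  2.03] F [0.49 0.82 2.66] M [ 0.11 -0.17 -0.05] open 39.2
```

Nut turning freely. I'll go on with a slight lift, watching Fz.

```bash
python3 -m jog '[[[34,0,0,-0.2,0,0,10],[34,0,0,-0.4,0,0,20],[34,0,0,-0.4,0,0,20]]]'; python3 go.py; python3 -m jog '[[[34,0,0,-0.2,0,0,10],[34,0,0,-0.4,0,0,20],[34,0,0,-0.4,0,0,20]]]'; python3 go.py
```

```text
t: 9.07
position: [0.6091, 0.0501, 0.0401]
eef_rot: [-1.381, 2.821, -0.001]
ft_force: [0.6, 0.4, 2.6]
opening: 0.458
t 9.075 pos [0.6091 0.0501 0.0401] yaw_y 142.18 tilt [ 4.e-04 -4.e-04 -1.e+00] q [ 0.49  0.79 -0.97  1.73  0.75  1.04  1.72] F [0.64 0.43 2.58] M [ 0.02 -0.06 -0.05] open 39.1
t: 9.45
position: [0.6091, 0.0503, 0.0408]
eef_rot: [-0.871, 3.018, -0.001]
ft_force: [-0.4, 0.1, 7.1]
opening: 0.458
t 9.45 pos [0.6091 0.0503 0.0408] yaw_y 122.21 tilt [ 4.e-04 -4.e-04 -1.e+00] q [ 0.45  0.75 -0.9   1.74  0.69  1.    1.42] F [-0.44  0.14  7.06] M [ 0.01  0.11 -0.05] open 39.1
```

```bash
python3 -m jog '[[[34,0,0,-0.6,0,0,5],[34,0,0,-0.8,0,0,10],[34,0,0,-0.8,0,0,10]]]'; python3 go.py; python3 -m jog '[[[34,0,0,-0.25,0,0,5],[34,0,0,-0.5,0,0,10],[34,0,0,-0.5,0,0,10]]]'; python3 go.py
```

```text
t: 9.82
position: [0.609, 0.0503, 0.0413]
eef_rot: [-0.607, 3.082, -0.0]
ft_force: [0.0, 0.9, 5.6]
opening: 0.461
t 9.825 pos [0.609  0.0503 0.0413] yaw_y 112.28 tilt [ 0.e+00 -1.e-04 -1.e+00] q [ 0.43  0.74 -0.86  1.74  0.66  0.98  1.27] F [0.02 0.89 5.57] M [ 0.11  0.21 -0.03] open 39.4
t: 10.2
position: [0.609, 0.0504, 0.0418]
eef_rot: [-0.336, 3.123, -0.0]
ft_force: [0.2, -0.2, 5.1]
opening: 0.462
t 10.2 pos [0.609  0.0504 0.0418] yaw_y 102.29 tilt [ 1.e-04 -0.e+00 -1.e+00] q [ 0.4   0.72 -0.83  1.74  0.63  0.97  1.11] F [ 0.17 -0.24  5.09] M [ 0.17  0.1  -0.02] open 39.4
```

```bash
python3 -m jog '[[[34,0,0,-0.5,0,0,10],[34,0,0,-1.0,0,0,20],[34,0,0,-1.0,0,0,20]]]'; python3 go.py; python3 -m jog '[[[34,0,0,-0.4,0,0,10],[34,0,0,-0.8,0,0,20],[34,0,0,-0.8,0,0,20]]]'; python3 go.py
```

```text
t: 10.58
position: [0.6091, 0.0506, 0.0429]
eef_rot: [0.21, 3.134, 0.0]
ft_force: [-0.6, 1.1, 5.8]
opening: 0.46
t 10.575 pos [0.6091 0.0506 0.0429] yaw_y 82.33 tilt [ 4.e-04 -0.e+00 -1.e+00] q [ 0.36  0.69 -0.75  1.74  0.57  0.94  0.81] F [-0.63  1.11  5.82] M [0.25 0.04 0.02] open 39.3
t: 10.95
position: [0.6095, 0.0505, 0.0439]
eef_rot: [0.751, 3.049, 0.001]
ft_force: [0.6, 1.3, 7.6]
opening: 0.462
t 10.95 pos [0.6095 0.0505 0.0439] yaw_y 62.33 tilt [ 0.0012  0.     -1.    ] q [ 0.31  0.66 -0.67  1.74  0.5   0.91  0.51] F [0.57 1.27 7.6 ] M [ 0.25 -0.   -0.04] open 39.4
```

```bash
python3 -m jog '[[[34,0,0,-0.8,0,0,10],[34,0,0,-1.4,0,0,20],[34,0,0,-1.4,0,0,20]]]'; python3 go.py; python3 -m jog '[[[34,0,0,-0.5,0,0,10],[34,0,0,-1.0,0,0,20],[34,0,0,-1.0,0,0,20]]]'; python3 go.py
```

```text
t: 11.32
position: [0.6093, 0.0503, 0.0451]
eef_rot: [1.269, 2.873, 0.0]
ft_force: [1.6, -0.4, 5.9]
opening: 0.458
t 11.325 pos [0.6093 0.0503 0.0451] yaw_y 42.35 tilt [ 6.e-04 -2.e-04 -1.e+00] q [ 0.25  0.64 -0.59  1.75  0.44  0.89  0.22] F [ 1.56 -0.4   5.91] M [ 0.17 -0.11 -0.  ] open 39.1
t: 11.7
position: [0.6093, 0.0502, 0.0461]
eef_rot: [1.748, 2.609, -0.0]
ft_force: [-0.3, 0.3, 7.3]
opening: 0.461
t 11.7 pos [0.6093 0.0502 0.0461] yaw_y 22.35 tilt [ 5.e-04 -4.e-04 -1.e+00] q [ 0.2   0.61 -0.5   1.75  0.37  0.87 -0.08] F [-0.26  0.28  7.3 ] M [ 0.1  -0.01 -0.04] open 39.3
```

```bash
python3 -m jog '[[[34,0,0,-0.7,0,0,10],[34,0,0,-1.3,0,0,20],[34,0,0,-1.3,0,0,20]]]'; python3 go.py; python3 -m jog '[[[34,0,0,-0.5,0,0,10],[34,0,0,-1.0,0,0,20],[34,0,0,-1.0,0,0,20]]]'; python3 go.py
```

```text
t: 12.08
position: [0.6091, 0.05, 0.0472]
eef_rot: [2.175, 2.266, -0.001]
ft_force: [0.4, 1.7, 6.2]
opening: 0.46
t 12.075 pos [0.6091 0.05   0.0472] yaw_y 2.34 tilt [-0.e+00 -6.e-04 -1.e+00] q [ 0.14  0.6  -0.42  1.75  0.31  0.86 -0.38] F [0.43 1.72 6.23] M [ 0.07  0.03 -0.  ] open 39.3
t: 12.45
position: [0.6091, 0.0499, 0.0483]
eef_rot: [2.536, 1.854, -0.001]
ft_force: [-0.5, 0.5, 7.2]
opening: 0.463
t 12.45 pos [0.6091 0.0499 0.0483] yaw_y -17.66 tilt [ 0.e+00 -8.e-04 -1.e+00] q [ 0.08  0.58 -0.33  1.76  0.24  0.84 -0.68] F [-0.55  0.46  7.19] M [ 0.03  0.08 -0.04] open 39.5
```

```bash
python3 -m jog '[[[34,0,0,-0.5,0,0,0],[34,0,0,-0.8,0,0,0],[34,0,0,-0.8,0,0,0]]]'; python3 go.py; python3 -m jog '[[[34,0,0,-0.5,0,0,10],[34,0,0,-1.0,0,0,20],[34,0,0,-1.0,0,0,20]]]'; python3 go.py; python3 tip.py mid >/dev/null
```

```text
t: 12.82
position: [0.6089, 0.0499, 0.0486]
eef_rot: [-2.54, -1.849, 0.001]
ft_force: [1.9, -0.2, 1.4]
opening: 0.458
t 12.825 pos [0.6089 0.0499 0.0486] yaw_y -17.9 tilt [-4.e-04 -1.e-04 -1.e+00] q [ 0.08  0.58 -0.33  1.76  0.24  0.84 -0.68] F [ 1.89 -0.22  1.45] M [ 0.09 -0.31 -0.03] open 39.1
t: 13.2
position: [0.6085, 0.0501, 0.0497]
eef_rot: [2.822, 1.38, -0.002]
ft_force: [0.2, 0.5, 1.4]
opening: 0.46
t 13.2 pos [0.6085 0.0501 0.0497] yaw_y -37.89 tilt [-1.e-03 -6.e-04 -1.e+00] q [ 0.02  0.57 -0.25  1.76  0.18  0.83 -0.98] F [0.24 0.54 1.41] M [ 0.02  0.04 -0.02] open 39.3
```

View pics/mid.png

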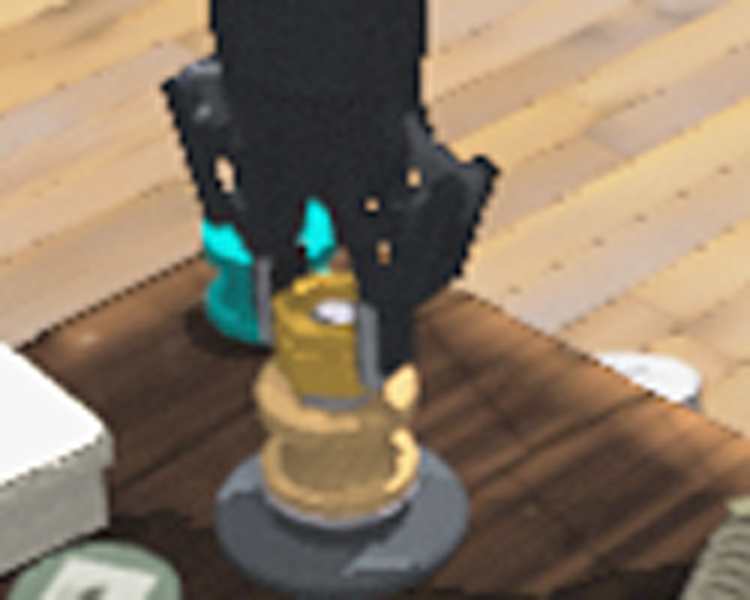

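The nut has climbed: its top is level with or over the spindle's, and grey spindle shows between nut and spool at (340,400). I'll continue to about 245°, then try a light pull.

```bash
python3 -m jog '[[[34,0,0,-0.6,0,0,10],[34,0,0,-1.2,0,0,20],[34,0,0,-1.2,0,0,25],[34,0,0,-1.2,0,0,25]]]'; python3 go.py; python3 -m jog '[[[34,0,0,-0.5,0,0,0],[34,0,0,-1,0,0,0],[34,0,0,-1,0,0,0]]]'; python3 go.py
```

```text
t: 13.75
position: [0.6086, 0.05, 0.051]
eef_rot: [3.053, 0.739, -0.001]
ft_force: [-0.5, 0.3, 3.3]
opening: 0.457
t 13.75 pos [0.6086 0.05   0.051 ] yaw_y -62.79 tilt [-8.e-04 -4.e-04 -1.e+00] q [-0.06  0.56 -0.14  1.77  0.1   0.83 -1.34] F [-0.54  0.28  3.3 ] M [-0.04  0.1  -0.02] open 39.0
t: 14.12
position: [0.6086, 0.05, 0.0517]
eef_rot: [-3.055, -0.734, 0.001]
ft_force: [-0.5, 1.0, -0.9]
opening: 0.459
t 14.125 pos [0.6086 0.05   0.0517] yaw_y -62.99 tilt [-8.e-04 -0.e+00 -1.e+00] q [-0.06  0.56 -0.14  1.77  0.1   0.83 -1.35] F [-0.5   0.98 -0.93] M [-0.    0.04 -0.03] open 39.2
```

```bash
python3 -m jog '[[[34,0,0,-0.5,0,0,0],[34,0,0,-1,0,0,0],[34,0,0,-1,0,0,0]]]'; python3 go.py; python3 -m jog '[[[34,0,0,-0.5,0,0,0],[34,0,0,-1,0,0,0],[34,0,0,-1,0,0,0]]]'; python3 go.py
```

```text
t: 14.5
position: [0.609, 0.0501, 0.0532]
eef_rot: [3.055, 0.732, 0.0]
ft_force: [1.4, -0.1, -1.1]
opening: 0.461
t 14.5 pos [0.609  0.0501 0.0532] yaw_y -63.04 tilt [ 1.e-04 -0.e+00 -1.e+00] q [-0.06  0.55 -0.14  1.77  0.1   0.83 -1.35] F [ 1.37 -0.14 -1.15] M [ 0.04  0.02 -0.05] open 39.4
t: 14.88
position: [0.609, 0.0501, 0.0542]
eef_rot: [3.055, 0.732, 0.0]
ft_force: [0.6, 0.2, -1.3]
opening: 0.461
t 14.875 pos [0.609  0.0501 0.0542] yaw_y -63.04 tilt [ 1.e-04 -1.e-04 -1.e+00] q [-0.06  0.55 -0.14  1.76  0.1   0.83 -1.35] F [ 0.63  0.15 -1.31] M [ 0.02 -0.05 -0.01] open 39.4
```

Only the nut's weight remains (about 1.1 N), so it is free. I'll lift it and carry it to the tray's y = +50 mm spot at about (0.504, 0.335).

```bash
python3 -m jog '[[[34,0,0,-3,0,0,0],[34,0,0,-8,0,0,0],[34,0,0,-16,0,0,0],[34,0,0,-30,0,0,0],[34,0,0,-50,0,0,0],[34,0,0,-70,0,0,0],[34,0,0,-80,0,0,0],[34,0,0,-80,0,0,0]]]'; python3 go.py .504 .335 .135 -63
```

```text
t: 15.88
position: [0.6095, 0.0501, 0.1352]
eef_rot: [3.055, 0.732, 0.003]
ft_force: [0.4, 0.3, -1.9]
opening: 0.457
t 15.875 pos [0.6095 0.0501 0.1352] yaw_y -63.05 tilt [ 1.9e-03  2.0e-04 -1.0e+00] q [-0.05  0.46 -0.15  1.7   0.08  0.99 -1.33] F [ 0.35  0.29 -1.89] M [ 0.02  0.03 -0.02] open 39.1
shift mm [  35.1 -301.8    0. ] turn [ 0.04 -0.1  -0.05] dyaw 0.04791182494550128
```

```bash
python3 -m jog '[[[34,3,-25,0,0,0,0],[34,7,-60,0,0,0,0],[34,12,-100,0,0,0,0],[34,16,-140,0,0,0,0],[34,21,-180,0,0,0,0],[34,26,-220,0,0,0,0],[34,30,-260,0,0,0,0],[34,33,-285,0,0,0,0],[34,35,-302,0,0,0,0],[34,35,-302,10,0,0,0],[34,35,-302,40,0,0,0],[34,35,-302,70,0,0,0]]]'; python3 go.py .504 .335 .0 -63; python3 -m jog '[[[34,0,0,20,0,0,0],[34,0,0,40,0,0,0],[34,0,0,55,0,0,0],[34,0,0,58,0,0,0],[34,0,0,58,0,0,0]]]';python3 go.py .504 .335 -.015 -63; python3 - <<'E'
from bench import optics
import cv2,numpy as np
t=optics.grab_frame("top")["img"];s=optics.grab_frame("side")["img"]
cv2.imwrite("pics/place1.png",np.hstack([cv2.resize(t[180:340,120:300],(400,356)),cv2.resize(s[220:360,220:400],(458,356))])[:,:800])
E
```

```text
t: 17.38
position: [0.5042, 0.333, 0.0627]
eef_rot: [3.055, 0.729, 0.0]
ft_force: [1.3, 0.9, -0.2]
opening: 0.463
t 17.375 pos [0.5042 0.333  0.0627] yaw_y -63.17 tilt [ 4.0e-04 -1.2e-03 -1.0e+00] q [-0.51  0.54 -0.21  1.77  0.14  0.85 -1.89] F [ 1.25  0.92 -0.24] M [ 0.04  0.04 -0.  ] open 39.5
shift mm [ 0.8 -2.  62.7] turn [ 0.07  0.01 -0.17] dyaw 0.16789899628329152
t: 18.0
position: [0.5036, 0.3349, 0.0062]
eef_rot: [3.055, 0.732, 0.0]
ft_force: [1.0, 0.5, 0.2]
opening: 0.468
t 18.0 pos [0.5036 0.3349 0.0062] yaw_y -63.07 tilt [ 2.e-04 -1.e-04 -1.e+00] q [-0.52  0.61 -0.2   1.8   0.17  0.74 -1.91] F [0.98 0.53 0.2 ] M [-0.    0.04 -0.03] open 39.9
shift mm [ 0.4  0.1 21.2] turn [ 0.01 -0.01 -0.07] dyaw 0.06503471999273813
```

View pics/place1.png

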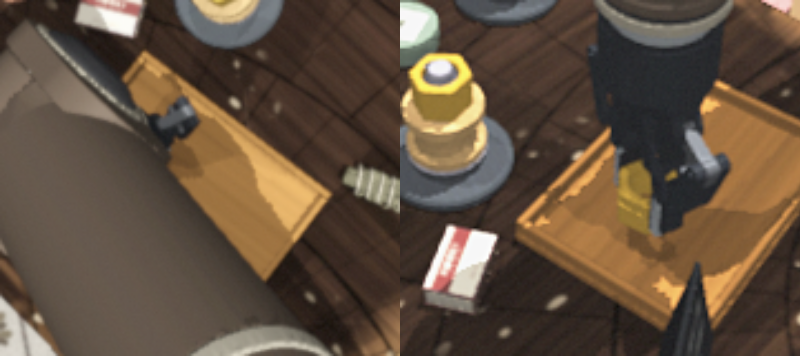

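The nut is over the tray in the side view at (635,195), clear of the walls. I'll lower to contact.

```bash
python3 -m jog '[[[34,0,0,6,0,0,0],[34,0,0,12,0,0,0],[34,0,0,17,0,0,0],[34,0,0,17,0,0,0]]]';python3 go.py|tail -1; python3 -m jog '[[[34,0,0,1,0,0,0],[34,0,0,2,0,0,0],[34,0,0,2,0,0,0]]]';python3 go.py
```

```text
t: 18.6
position: [0.5029, 0.3349, -0.0115]
eef_rot: [3.055, 0.732, -0.002]
ft_force: [0.1, 0.6, -0.9]
opening: 0.457
t 18.6 pos [ 0.5029  0.3349 -0.0115] yaw_y -63.04 tilt [-9.e-04 -7.e-04 -1.e+00] q [-0.53  0.64 -0.19  1.81  0.18  0.71 -1.92] F [ 0.15  0.55 -0.92] M [ 0.01 -0.01 -0.  ] open 39.0
t: 18.98
position: [0.5033, 0.3351, -0.0129]
eef_rot: [3.055, 0.732, 0.0]
ft_force: [-0.2, -0.2, -1.5]
opening: 0.459
t 18.975 pos [ 0.5033  0.3351 -0.0129] yaw_y -63.05 tilt [ 0. -0. -1.] q [-0.53  0.64 -0.19  1.81  0.18  0.71 -1.92] F [-0.15 -0.19 -1.46] M [0.02 0.05 0.02] open 39.2
```

```bash
for i in 1 2 3 4; do python3 -m jog '[[[34,0,0,0.7,0,0,0],[34,0,0,0.7,0,0,0]]]' >/dev/null;python3 go.py|grep -o "pos.*yaw\|F.*"; done
```

```text
pos [ 0.5032  0.3351 -0.0136] yaw
F [ 0.63 -0.01 -0.85] M [ 0.    0.01 -0.01] open 39.1
pos [ 0.5033  0.3351 -0.0143] yaw
F [-0.79 -0.15 -0.86] M [ 0.   -0.04  0.  ] open 39.4
pos [ 0.5033  0.3351 -0.015 ] yaw
F [ 0.7   0.31 -0.89] M [ 0.02 -0.    0.01] open 39.3
pos [ 0.5032  0.3351 -0.0157] yaw
F [-0.64  0.73 -0.85] M [ 0.03 -0.03 -0.03] open 39.6
```

```bash
python3 -m jog '[[[34,0,0,0.7,0,0,0],[34,0,0,0.7,0,0,0]]]' >/dev/null;python3 go.py|grep -o "pos.*yaw\|F.*"; python3 -m jog '[[[34,0,0,0.7,0,0,0],[34,0,0,0.7,0,0,0]]]' >/dev/null;python3 go.py|grep -o "pos.*yaw\|F.*"
```

```text
pos [ 0.5032  0.3351 -0.0164] yaw
F [-0.12  0.48 -0.85] M [ 0.   -0.04 -0.04] open 39.0
pos [ 0.5032  0.3351 -0.0172] yaw
F [-0.45 -0.24 -0.63] M [ 0.02 -0.01 -0.04] open 39.4
```

```bash
python3 -m jog '[[[34,0,0,0.7,0,0,0],[34,0,0,0.7,0,0,0]]]' >/dev/null;python3 go.py|grep -o "pos.*yaw\|F.*"; python3 -m jog '[[[34,0,0,0.5,0,0,0],[34,0,0,0.5,0,0,0]]]' >/dev/null;python3 go.py|grep -o "pos.*yaw\|F.*"
```

```text
pos [ 0.5033  0.3351 -0.0177] yaw
F [-1.04 -0.9   0.  ] M [-0.01  0.06 -0.04] open 39.6
pos [ 0.5033  0.3352 -0.0178] yaw
F [-1.59 -1.01  5.82] M [-0.21  0.35 -0.02] open 39.7
```

Contact at TCP −0.0177. Releasing, then lifting.

```bash
python3 -m jog '[[[42,0,0,0,0,0,0],[48,0,0,0,0,0,0],[54,0,0,0,0,0,0],[54,0,0,0,0,0,0],[54,0,0,-10,0,0,0],[54,0,0,-30,0,0,0],[70,0,0,-60,0,0,0],[70,0,0,-100,0,0,0],[70,0,0,-150,0,0,0],[70,0,0,-170,0,0,0],[70,0,0,-170,0,0,0]]]'; python3 go.py .609 .05 .14 0
```

```text
t: 22.35
position: [0.5044, 0.336, 0.1552]
eef_rot: [-3.053, -0.732, -0.008]
ft_force: [-0.4, 0.5, -1.0]
opening: 0.822
t 22.35 pos [0.5044 0.336  0.1552] yaw_y -63.05 tilt [ 0.0045  0.003  -1.    ] q [-0.5   0.43 -0.23  1.69  0.11  1.02 -1.86] F [-0.36  0.47 -0.96] M [-0.02  0.02 -0.02] open 70.2
shift mm [-36.5 302.4  14.8] turn [  0.14  -0.3  -63.05] dyaw 63.05009940456034
```

```bash
python3 - <<'E'
from bench import optics
import cv2,numpy as np
out=[]
for n,(x,y) in(("top",(290,150)),("side",(210,150))):
    f=optics.grab_frame(n); z=f["z_map"];v,u=np.indices(z.shape)
    P=((np.stack([(u-f["cx"])/f["fx"]*z,(v-f["cy"])/f["fy"]*z,z],-1)-f["t"])@f["R"]).reshape(-1,3)
    m=(np.hypot(P[:,0]-.609,P[:,1]-.05)<.034)&(P[:,2]>.055)&(P[:,2]<.08); q=P[m]
    d=np.hypot(*(q[:,:2]-[.609,.05]).T)
    print(n,"spool top z",np.median(q[(d>.02)&(d<.027),2]).round(4),"circle",[round(float(a),4) for a in cv2.minEnclosingCircle(q[:,:2].astype(np.float32))[0]],len(q))
    m=(np.hypot(P[:,0]-.503,P[:,1]-.335)<.03)&(P[:,2]>.03)&(P[:,2]<.05); q=P[m]
    if len(q): print("nut",q.mean(0).round(4),np.percentile(q[:,2],[5,50,95]).round(4))
    out.append(cv2.resize(f["img"][y:y+100,x:x+100],(390,390),interpolation=cv2.INTER_CUBIC))
cv2.imwrite("pics/spool.png",np.hstack(out))
E
```

```text
top spool top z 0.0661 circle [0.6097, 0.0489] 604
nut [0.5009 0.3223 0.0348] [0.032  0.0349 0.0376]
side spool top z 0.0631 circle [0.6076, 0.053] 344
nut [0.5031 0.3378 0.0323] [0.0306 0.0323 0.0342]
```

```bash
python3 -m jog '[[[80,-5,30,0,0,0,-5],[80,-10,80,0,0,0,-10],[80,-15,130,0,0,0,-15],[80,-20,180,0,0,0,-20],[80,-27,230,0,0,0,-25],[80,-33,275,0,0,0,-25],[80,-36,302,0,0,0,-25],[80,-36,302,0,0,0,-25],[80,-36,302,0,0,0,-25]]]'; python3 go.py .609 .05 .02 -38
```

```text
t: 23.58
position: [0.6072, 0.0507, 0.1508]
eef_rot: [-2.822, -1.377, 0.002]
ft_force: [-0.1, -0.1, 0.2]
opening: 0.938
t 23.575 pos [0.6072 0.0507 0.1508] yaw_y -37.99 tilt [-1.9e-03  6.0e-04 -1.0e+00] q [ 0.01  0.45 -0.24  1.68  0.12  1.03 -0.93] F [-0.13 -0.11  0.2 ] M [ 0.01 -0.05 -0.06] open 80.1
shift mm [  0.6   2.1 130.8] turn [-0.11  0.04  0.01] dyaw -0.005247243458775586
```

Spool top is now at about 0.065, and the nut stands in the tray with its top at about 0.035, matching 6 + 30 mm. Descending over the spool.

```bash
python3 -m jog '[[[80,0.5,1,30,0,0,0],[80,0.5,1,60,0,0,0],[80,0.5,1,80,0,0,0],[80,0.5,1,95,0,0,0],[80,0.5,1,105,0,0,0],[80,0.5,1,113,0,0,0],[80,0.5,1,120,0,0,0],[80,0.5,1,120,0,0,0]]]'; python3 go.py .609 .05 .02 -38 ; python3 tip.py tip5>/dev/null
```

```text
t: 24.58
position: [0.609, 0.0494, 0.0314]
eef_rot: [-2.824, -1.376, 0.001]
ft_force: [-0.3, 0.5, 0.2]
opening: 0.936
t 24.575 pos [0.609  0.0494 0.0314] yaw_y -38.05 tilt [-4.e-04 -1.e-04 -1.e+00] q [-0.    0.59 -0.22  1.77  0.17  0.8  -0.97] F [-0.27  0.53  0.18] M [ 0.01  0.01 -0.04] open 80.0
shift mm [ 0.5 -0.4 11.4] turn [-0.02  0.02 -0.05] dyaw 0.04851306963043811
```

View pics/tip5.png

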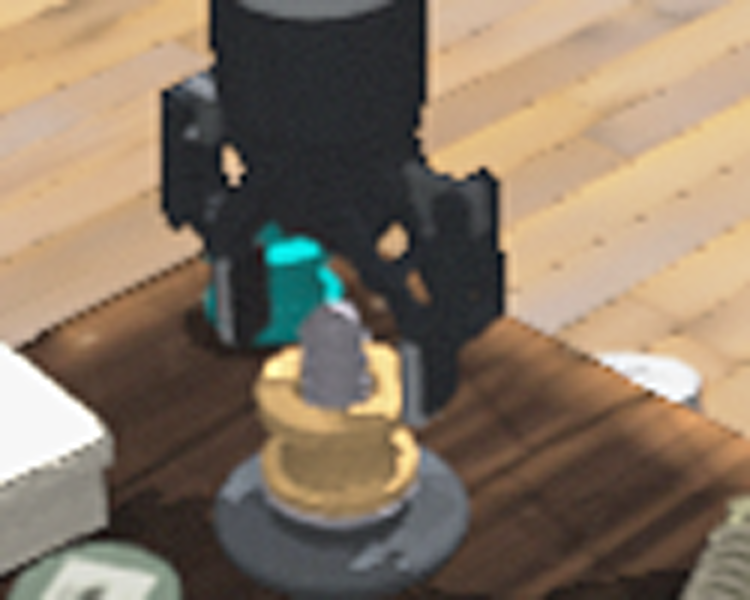

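The view shows the fingers either side of the spool, tips near (225,340) and (415,415), with the palm well above the spindle top. I'll descend 13 mm more and close gently.

```bash
python3 -m jog '[[[80,0,0,4,0,0,0],[80,0,0,8,0,0,0],[75,0,0,13,0,0,0],[70,0,0,13,0,0,0],[65,0,0,13,0,0,0],[55,0,0,13,0,0,0],[55,0,0,13,0,0,0],[55,0,0,13,0,0,0],[55,0,0,13,0,0,0]]]' 30; python3 go.py .609 .05 .02 -38
```

```text
t: 25.75
position: [0.6092, 0.0495, 0.0188]
eef_rot: [2.824, 1.376, 0.0]
ft_force: [-0.6, 0.3, 0.6]
opening: 0.692
t 25.75 pos [0.6092 0.0495 0.0188] yaw_y -38.04 tilt [ 2.e-04  0.e+00 -1.e+00] q [-0.01  0.61 -0.21  1.78  0.17  0.77 -0.97] F [-0.57  0.33  0.57] M [0.03 0.08 0.  ] open 59.1
shift mm [ 0.3 -0.5 -1.2] turn [ 0.01 -0.01 -0.04] dyaw 0.042014813710217425
```

```bash
python3 -m jog '[[[50,0,0,-2,0,0,0],[50,0,0,-5,0,0,0],[50,0,0,-10,0,0,0],[50,0,0,-18,0,0,0]]]'; python3 go.py|grep -o "F.*"; python3 -m jog '[[[50,0,0,-10,0,0,0],[50,0,0,-20,0,0,0],[50,0,0,-32,0,0,0],[50,0,0,-45,0,0,0],[50,0,0,-60,0,0,0],[50,0,0,-75,0,0,0],[50,0,0,-95,0,0,0],[50,0,0,-110,0,0,0],[50,0,0,-110,0,0,0],[50,0,0,-110,0,0,0]]]'; python3 go.py .448 .264 .147 -38; python3 - <<'E'
from bench import optics
import cv2,numpy as np
t=optics.grab_frame("top")["img"];s=optics.grab_frame("side")["img"]
cv2.imwrite("pics/lift.png",np.hstack([cv2.resize(t[140:340,120:360],(420,350)),cv2.resize(s[110:360,210:400],(266,350))]))
E
```

```text
t: 26.25
position: [0.609, 0.0494, 0.037]
eef_rot: [-2.824, -1.376, 0.001]
ft_force: [-0.6, -0.4, -0.8]
opening: 0.695
F [-0.55 -0.41 -0.78] M [ 0.02 -0.02  0.01] open 59.3
t: 27.5
position: [0.6088, 0.0493, 0.1462]
eef_rot: [-2.824, -1.376, 0.001]
ft_force: [-1.0, 0.3, -0.9]
opening: 0.694
t 27.5 pos [0.6088 0.0493 0.1462] yaw_y -38.05 tilt [-7.e-04 -2.e-04 -1.e+00] q [ 0.01  0.45 -0.24  1.68  0.12  1.02 -0.93] F [-0.98  0.3  -0.88] M [-0.02 -0.03  0.05] open 59.3
shift mm [  70.  -258.9   -0.7] turn [-0.03  0.03 -0.05] dyaw 0.04518969818850849
```

View pics/lift.png

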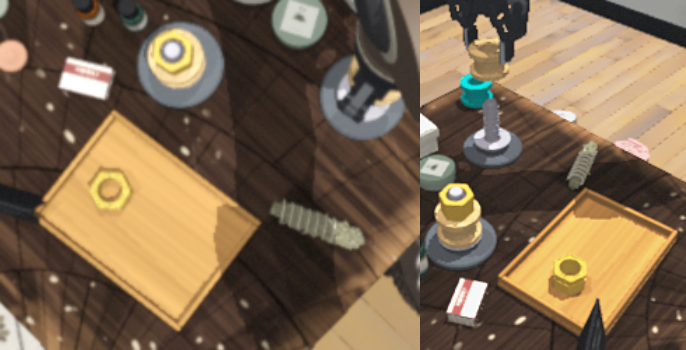

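Spool is off the spindle (side view, (488,60)). The nut stands in the tray (top view, (110,190)) and the other stand is untouched. Carrying the spool to the tray at y = −40 mm.

```bash
python3 -m jog '[[[50,6,-22,0,0,0,0],[50,15,-55,0,0,0,0],[50,25,-92,0,0,0,0],[50,35,-130,0,0,0,0],[50,45,-167,0,0,0,0],[50,54,-200,0,0,0,0],[50,63,-233,0,0,0,0],[50,68,-252,0,0,0,0],[50,70,-259,0,0,0,0],[50,70,-259,0,0,0,0],[50,70,-259,30,0,0,0],[50,70,-259,60,0,0,0]]]'; python3 -m jog '[[[50,0,0,30,0,0,0],[50,0,0,50,0,0,0],[50,0,0,65,0,0,0],[50,0,0,75,0,0,0],[50,0,0,75,0,0,0]]]' >/dev/null; python3 go.py .448 .264 .0 -38
```

```text
t: 29.1
position: [0.4493, 0.2632, 0.0862]
eef_rot: [2.825, 1.373, 0.002]
ft_force: [0.2, -0.1, -1.6]
opening: 0.691
t 29.725 pos [0.4483 0.2638 0.0113] yaw_y -38.06 tilt [-6.e-04 -5.e-04 -1.e+00] q [-0.39  0.51 -0.29  2.    0.23  0.66 -1.5 ] F [-0.36  0.03 -0.86] M [-0.04 -0.01  0.02] open 59.0
shift mm [-0.  -0.3 11.3] turn [-0.01  0.05 -0.06] dyaw 0.06120582173133471
```

```bash
python3 -m jog '[[[50,0,0,3,0,0,0],[50,0,0,6,0,0,0],[50,0,0,6,0,0,0]]]' >/dev/null;python3 go.py|grep -o "pos.*yaw\|F.*"; for i in 1 2 3 4; do python3 -m jog '[[[50,0,0,0.7,0,0,0],[50,0,0,0.7,0,0,0]]]' >/dev/null;python3 go.py|grep -o "pos.*yaw\|F.*"; done
```

```text
pos [0.4484 0.2642 0.0058] yaw
F [-0.63  0.81 -1.01] M [ 0.02  0.01 -0.  ] open 58.7
pos [0.4484 0.2642 0.0051] yaw
F [ 0.49 -0.26 -0.72] M [-0.03 -0.02 -0.03] open 59.0
pos [0.4483 0.2641 0.0043] yaw
F [ 0.66 -0.45 -1.14] M [ 0.05 -0.04  0.04] open 59.2
pos [0.4483 0.2641 0.0036] yaw
F [ 0.65 -0.73 -1.38] M [0.01 0.01 0.02] open 59.6
pos [0.4483 0.2641 0.0029] yaw
F [ 0.76  0.82 -1.88] M [ 0.02  0.   -0.02] open 58.9
```

```bash
for i in 1 2 3; do python3 -m jog '[[[50,0,0,0.7,0,0,0],[50,0,0,0.7,0,0,0]]]' >/dev/null;python3 go.py|grep -o "pos.*yaw\|F.*"; done
```

```text
pos [0.4483 0.2641 0.0022] yaw
F [-0.56 -0.52 -1.  ] M [-0.03  0.06 -0.04] open 59.2
pos [0.4483 0.2641 0.0015] yaw
F [ 0.85  0.01 -1.55] M [0.01 0.02 0.  ] open 59.2
pos [0.4484 0.2642 0.001 ] yaw
F [-0.53 -0.18  2.18] M [-0.08  0.1  -0.  ] open 58.9
```

Contact at TCP 0.001, as predicted. Releasing and withdrawing upward, then a final look.

```bash
python3 -m jog '[[[62,0,0,0,0,0,0],[68,0,0,0,0,0,0],[74,0,0,0,0,0,0],[78,0,0,0,0,0,0],[78,0,0,0,0,0,0],[78,0,0,-10,0,0,0],[78,0,0,-30,0,0,0],[78,0,0,-60,0,0,0],[78,0,0,-100,0,0,0],[78,0,0,-150,0,0,0],[78,0,0,-190,0,0,0],[78,0,0,-190,0,0,0]]]' | tail -2; python3 -m jog '[[[78,0,60,0,0,0,0],[78,0,120,0,0,0,0],[78,0,180,0,0,0,0],[78,0,230,0,0,0,0],[78,0,250,0,0,0,0],[78,0,250,0,0,0,0],[78,0,250,0,0,0,0]]]'; python3 - <<'E'
from bench import optics
import cv2,numpy as np
out=[]
for n in("top","side"):
    f=optics.grab_frame(n); z=f["z_map"];v,u=np.indices(z.shape)
    P=((np.stack([(u-f["cx"])/f["fx"]*z,(v-f["cy"])/f["fy"]*z,z],-1)-f["t"])@f["R"]).reshape(-1,3)
    for nm,c,r in(("nut",(.503,.335),(.016,.019)),("spool",(.448,.264),(.018,.027))):
        d=np.hypot(P[:,0]-c[0],P[:,1]-c[1]); q=P[(d>r[0])&(d<r[1])&(P[:,2]>.02)]
        if len(q): print(n,nm,"top z",np.percentile(q[:,2],[20,50,80]).round(4))
    out.append(f["img"])
    d0=np.load(n+"0.npz")["img"]; print(n,"ok")
t,s=out
cv2.imwrite("pics/final.png",np.hstack([cv2.resize(t[110:340,120:380],(430,380)),cv2.resize(s[150:370,160:400],(370,340)).__class__(0) if False else cv2.resize(s[150:370,190:400],(362,380))]))
E
```

```text
ft_force: [0.7, -0.9, -0.8]
opening: 0.916
t: 34.22
position: [0.6438, 0.1122, 0.1907]
eef_rot: [-2.821, -1.379, 0.001]
ft_force: [-1.1, -0.3, -0.3]
opening: 0.917
top nut top z [0.0329 0.0347 0.0367]
top spool top z [0.046  0.0475 0.049 ]
top ok
side nut top z [0.0309 0.032  0.0331]
side spool top z [0.0438 0.0448 0.0456]
side ok
```

View pics/final.png

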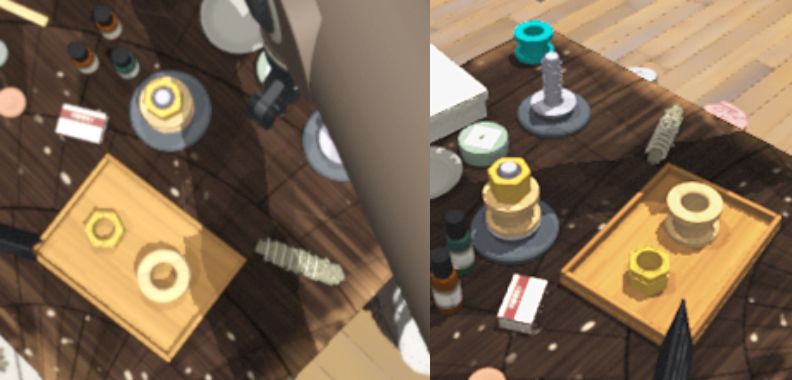

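The nut (top view, (104,230)) and the spool (163,275) stand upright in the tray with a gap between them. The grooved stand's spindle is bare and the other goods are where they were. The arm is clear, so I'm handing in.

```bash
python3 -c "
from bench import ticket; print(ticket.finish_job())"
```

```text
the job is handed in; nothing more can be done
None
```

The nut and the spool are both standing upright in the tray, and the job is handed in. The robot clock read about 34 s of the 72 allowed.

**What I did:**
- **Choosing the nut:** I picked the grooved, ring-engraved nut on the stand at about (0.609, 0.050).
- **Undoing it:** I turned it 245° clockwise seen from above and raised the hand as it climbed. The vertical force read at the end of each step stayed at or below about 8 N. A light pull then met only the nut's weight.
- **Placing the nut:** I set it in the tray at y ≈ +50 mm, lowering it until the force showed contact.
- **Placing the spool:** I lifted it straight up off its spindle and set it in the tray at y ≈ −40 mm, also to felt contact.

**Last checks:** Depth puts the nut top at 0.032–0.035 m and the spool top at 0.045–0.0475 m. Standing on the tray floor they should be at 0.036 and 0.048. The pictures show both upright and apart, with the other stand, tin, sage, matchbox and bottles looking unmoved and the gripper clear of everything.

**What disagreed:**
- **Finger tips:** they appeared about 30 mm behind the reported tool point, more than the text's swing explains. A first trial closing met nothing, so I set the nut's grasp height from camera depth.
- **Nut turning:** it rose more steeply than I first assumed, about 0.5 mm per 10°, so the lift lagged slightly at times.
- **Camera heights:** the two views differ by 2–3 mm.
- **Tray direction:** I could not tell which end of the symmetric tray is +y, so I took +y as pointing away from the robot.

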